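# Lift the weighted lid of the scrap bin over its balance point and scrap the dead relay

## Task

Lift the red bar of the scrap bin's counterweighted lid slowly over its balance point and ease the lid back onto its rubber stop, without letting it fall or forcing it against the stop, so that it stays open by itself with your hand off it. Then drop the dead relay cube into the open bin, and leave the lid open and the other things on the desk where they are.

Things in the scene. Friction and masses are not known exactly. Their poses are not given: they have to be found in the camera images.
- bin: fixed grey steel scrap bin: open box 140 (x) x 180 (y) x 100 mm high, walls 3 mm. Origin: centre of its underside; +x points from the lid's bar side to the pin side, z up. The shut lid covers its mouth
- bin_in (a point): centre of the bin's inner floor, 3 mm above the desk; axes as the bin's; the inside measures 134 (x) x 174 mm (y)
- lid_hinge (a point): middle of the pin axis on which the lid turns, 72 mm in +x of the bin's origin and 115 mm above the desk; the axis runs along the bin's y; the frame is the bin's and does not turn with the lid
- lid_bar (a point): middle of the lid's red lifting bar: round, 12 mm thick, 110 mm long along the bin's y, held at its ends by 10 mm rods (100 mm free to grip), 185 mm from the pin axis and, shut, level with it (115 mm high, -x side). It can turn in a closed grip, so the hand need not tilt. A 44 mm open gap parts it from the lid plate (3 mm thick, 176 mm wide)
- lid (a joint): lid angle, rad: 0 shut and level, 1.57 upright, growing as the bar goes up and over to the pin side. Lifting takes 2 to 3 N at the bar, ever less up to the balance point, from 0.6 to 1.25 rad; beyond it the lid pulls on by itself and must be held back until it lies on the stop. The pins are nearly free of friction: let go, it falls; it must never swing faster than 1 rad/s
- stop_post: fixed post behind the bin, 12 x 30 mm, 230 mm high, with the stop screw: a rubber ball, 18 mm across, 100 mm above the pin axis, on which the lid's back rests when open. It is set differently each time, the lid lying on it at some angle from 1.62 to 2.0 rad: feel for it. It hardly gives; a press at the bar arrives almost doubled and must stay under 35 N there. Origin: the post's foot
- relay: the dead relay: cube 30 x 30 mm, 40 mm high, black foot 14 mm high and a clear top with copper inside, standing upright on the desk, 50 g. Origin: centre of its underside
- heatsink: bystander: finned aluminium heat sink 50 x 34 x 35 mm, origin: centre of its underside
- flux_tin: bystander: round tin 48 mm across, 32 mm high, green band, origin: centre of its underside
- solder_reel: bystander: grey plastic reel 52 mm across, 34 mm high, origin: centre of its underside
- spudger: bystander: white nylon spudger about 150 mm long along its x, 6 mm thick, lying on the desk, origin under the middle of its 120 mm shaft
- enclosure: bystander: dented aluminium project box 114 x 174 x 53 mm, origin: centre of its underside
- chip_tube: bystander: blue translucent chip tube 300 mm long along its x, 14 x 10 mm, lying on the desk, origin under its middle
- weight: the lid's counterweight: dark steel disc 54 mm across, 24 mm thick, 0.27 to 0.63 kg (varies, hidden), on the lid's +y side (100 to 124 mm from its middle) on a 75 mm crank, 115 deg round from the bar: above the pins while the lid is shut, swinging down behind them. Origin: on the pin axis, mid-width

How it is judged:
On the way:
1. the lid lies open on its stop by itself, still and not touched by the robot (value of joint lid above 1.6 rad and contact force between lid and stop_post above 0.5 N and velocity of joint lid between -0.05 and 0.05 rad/s and contact force between lid and the fingers below 0.1 N and contact force between lid and the arm below 0.1 N), for 0.3 s.
At the end, for the whole second after the job is handed in: the lid lies open against its stop by itself (angle above 1.6 rad, the stop carrying at least 0.5 N), and the relay lies still inside the bin, on its floor, whichever way up (value of joint lid above 1.6 rad and contact force between lid and stop_post above 0.5 N and x of relay in the frame of bin_in between -0.067 and 0.067 m and y of relay in the frame of bin_in between -0.087 and 0.087 m and z of relay in the frame of bin_in below 0.05 m and linear speed of relay below 0.03 m/s); the robot touches nothing.
It fails at once if the lid swings faster than 1 rad/s (it is let fall or flung) (velocity of joint lid above 1 rad/s or velocity of joint lid below -1 rad/s).
It fails at once if the lid presses on its stop with more than 35 N (contact force between lid and stop_post above 35 N).
It fails at once if a bystander is moved more than 30 mm (distance of any of heatsink, flux_tin, solder_reel, spudger, enclosure, chip_tube from where it was at the start of the episode above 0.03 m).
It also fails if it takes over 67 s, if anything falls off the work surface, if the arm or the gripper's body presses on something with over 40 N, if the wrist force passes 120 N, or if a joint passes its speed limit or range.

## Robot

A 6-joint arm with a two-finger parallel gripper is mounted at the origin on the work surface. World frame = base frame: x ahead of the robot, y to its left, z up, the work surface at z = 0. Lengths are in m, angles in rad, forces in N, time in s.
With the tool pointing down it reaches from about 0.4 to 0.825 m from the base axis. Payload 7 kg.
Tool frame: the origin (TCP) lies midway between the tips of the shut fingers; the grasp point (between the pads) lies 19 mm behind it; x points along the fingers, y is the direction in which the jaws open and shut, and the axes are right-handed (so a half turn about x gives the same grasp; the last joint's range is limited). The gripper opens to 85 mm and grips with 20 to 120 N. Pads are 22 mm wide; open, the fingers measure 114 mm over their backs; the gripper's body (76 mm by 85 mm) begins 54 mm behind the grasp point. The pads swing forward as they close: fully open they stand 13 mm farther back than shut.
Start: joints at [-0.934, 0.359, 0.012, 0, -1.224, -0.288], TCP at [0.231, -0.634, 0.231] pointing down, gripper open.
Joint ranges: [-3.07, 3.07], [-1.43, 2.12], [-1.02, 1.25], [-3.03, 1.67], [-3.05, -0], [-3.03, 3.03]. Speed limits (rad/s): [2.39, 2.39, 3.01, 3.14, 3.14, 3.14].

## Interface

Orientations are given as a unit quaternion [x, y, z, w].
In Python, from plant import * gives the robot as it stands.
- The arm moves only by the shell command python3 -m pendant 'ROWS' [FORCE]. ROWS is a JSON object of lists of equal length, an entry for each row: "xyz": the shift along the tool's x, y, z in cm, a list of three; "angular": the turn, a rotation vector about the tool's x, y, z in rad, a list of three; "gripper": the closure, from -1 (fully open) to 1 (shut). A call has 1 to 12 rows; each row is the pose to reach, as a shift and turn from the pose commanded when the call began, along the tool's axes at that moment; what a row does not reach only later rows make up. A row lasts 1/12 s, in which the tool goes at most 41.7 mm and 7.16 degrees, less where a joint would pass 70% of its speed; a pose out of reach is approached as far as the arm can. A call with a gripper value outside its range is refused whole. The fingers move at their own pace and stop on an object; FORCE is the grip in N (left out, the last holds). Time passes only in rows, so rows that repeat a pose let the fingers close. It gives the time, the measured TCP pose, the force and the opening at its end, in the units of the state.
- read_state(): the state, without advancing time (a new reading comes with each control period).
- camera(name): name is "side" or "top" or "wrist"; returns a dict with "image" (384x512x3 uint8, red, green, blue), "K" (3x3 intrinsics, pixels), "R" (3x3) and "t" (3): a world point X has camera coordinates R X + t. Camera axes: x right, y down, z forward; pixel columns grow to the right and rows downward; lengths in m; the calibration is good to about 2 mm. A picture is of the moment at which its call begins. There is no depth.
- finish_job(): hands the job in, once; it reports no verdict.
The state is a dict: "time_s": time; "joint_pos": joint angles; "qvel": joint speeds; "joint_torque": joint torques, N m; "tool_pos": TCP position; "tool_rot": TCP orientation; "wrist_force": force on the tool from outside, world axes, zero at the start; "torque": the same for the moment, N m; "finger_gap": opening from 0.0 (shut) to 1.0 (fully open).
Only numpy, scipy, OpenCV 4.12 (cv2) and the standard library are available. Lean on these libraries where they do the work, as an engineer would, in place of code of your own. Each camera call takes 0.05 s, during which the arm holds its last target.

## Working session

There is one attempt and no reset: what is moved stays moved. The work goes in short steps, Python scripts to look and compute and a shell command to move; the robot and the scene stay as the last step left them, time stands still between calls to the robot, and variables do not carry over. Pictures are saved under pics/ and viewed, and the job is handed in when it is done.

```bash
ls; mkdir -p pics; python3 - <<'E'
from plant import *
import cv2
s=read_state(); print({k:(v if not hasattr(v,'round') else v) for k,v in s.items()})
for n in ["side","top","wrist"]:
    c=camera(n); cv2.imwrite(f"pics/{n}0.png",c["image"][:,:,::-1]); print(n,c["K"],c["R"],c["t"])
E
```

```text
pics
{'time_s': 0.0, 'joint_pos': array([-9.33915048e-01,  3.59401210e-01,  1.10343404e-02, -3.49897415e-04,
       -1.22407798e+00, -2.88087617e-01]), 'qvel': array([-0.00139775,  0.0004406 , -0.00102107, -0.00032459,  0.00060086,
        0.00223255]), 'joint_torque': array([ 4.76327350e-04, -5.83319271e+01,  2.93411601e+01,  6.93609819e+00,
       -6.02652115e-03,  1.95141831e-05]), 'tool_pos': array([ 0.23048995, -0.63390991,  0.23034378]), 'tool_rot': array([-0.12207799,  0.69654396,  0.123225  ,  0.69623205]), 'wrist_force': array([0.28218061, 0.53580625, 0.05557286]), 'torque': array([ 0.02924023, -0.00337015,  0.018952  ]), 'finger_gap': 0.999137770215588}
side [[362.42761877   0.         255.10184407]
 [  0.         362.42761877 188.86838714]
 [  0.           0.           1.        ]] [[-0.79431008 -0.60727575 -0.01696066]
 [-0.45140713  0.60865954 -0.65250684]
 [ 0.40657485 -0.51063659 -0.75759301]] [0.52298714 0.29785573 0.92176971]
top [[402.31203737   0.         250.67334719]
 [  0.         402.31203737 191.24109868]
 [  0.           0.           1.        ]] [[-0.0163987  -0.99986253  0.00244827]
 [-0.98245703  0.0156582  -0.18583058]
 [ 0.1857667  -0.0054527  -0.98257875]] [0.02613316 0.615668   1.24386916]
wrist [[319.88330916   0.         259.80743146]
 [  0.         319.88330916 188.90038023]
 [  0.           0.           1.        ]] [[-0.34245119  0.93953332  0.00207733]
 [ 0.89065327  0.32392939  0.31907131]
 [ 0.29910522  0.11111653 -0.94772843]] [ 0.67414846 -0.04101967  0.38135417]
```

View pics/side0.png

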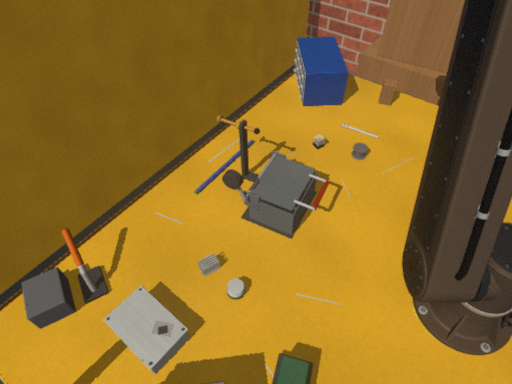

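View pics/top0.png

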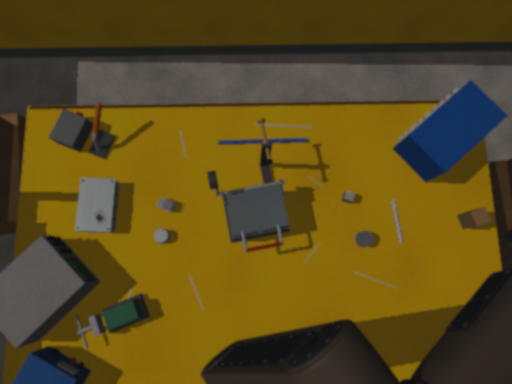

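View pics/wrist0.png

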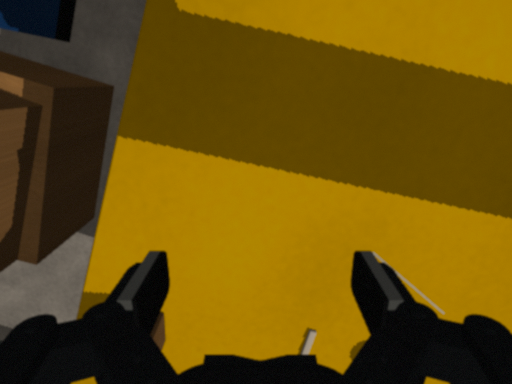

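The side view shows the red bar at about (321,193) and the relay at about (319,141). In the top view they are at about (265,246) and (349,197). The bin is near top (258,212), with its bar side facing the robot. I'll triangulate both from these two views.

```bash
cat > h.py <<'E'
from plant import *
import cv2, numpy as np
from scipy.spatial.transform import Rotation as Ro
def ray(c,p):
    d=c["R"].T@np.linalg.inv(c["K"])@np.array([p[0],p[1],1.]); o=-c["R"].T@c["t"]; return o,d/np.linalg.norm(d)
def onz(c,p,z):
    o,d=ray(c,p); return o+d*(z-o[2])/d[2]
def tri(c1,p1,c2,p2):
    o1,d1=ray(c1,p1);o2,d2=ray(c2,p2)
    a=np.linalg.lstsq(np.c_[d1,-d2],o2-o1,rcond=None)[0]
    q1=o1+a[0]*d1;q2=o2+a[1]*d2
    return (q1+q2)/2,np.linalg.norm(q1-q2)
def proj(c,X):
    v=c["K"]@(c["R"]@np.asarray(X)+c["t"]); return v[:2]/v[2]
def red(im,roi=None):
    i=im.astype(int); m=((i[...,0]>90)&(i[...,1]<60)&(i[...,2]<60)).astype(np.uint8)
    return m
def big(m,x0,y0,x1,y1):
    k=np.zeros_like(m);k[y0:y1,x0:x1]=m[y0:y1,x0:x1]
    n,l,s,ce=cv2.connectedComponentsWithStats(k); j=1+np.argmax(s[1:,4]); return l==j,s[j],ce[j]
E
python3 - <<'E'
from h import *
S=camera("side");T=camera("top")
np.set_printoptions(precision=4,suppress=True)
def ends(m):
    ys,xs=np.nonzero(m);P=np.c_[xs,ys].astype(float);c=P.mean(0);u=np.linalg.svd(P-c,full_matrices=False)[2][0];t=(P-c)@u
    return c,c+u*t.min(),c+u*t.max(),len(xs)
s=ends(big(red(S["image"]),280,150,350,240)[0]);t=ends(big(red(T["image"]),220,220,310,270)[0])
print(s,t); print("mid",tri(S,s[0],T,t[0]))
for i in(1,2):
  for j in (1,2): print(i,j,tri(S,s[i],T,t[j]))
# relay crops
for n,c,(x,y) in(("s",S,(319,141)),("t",T,(349,197)),("sb",S,(270,185)),("tb",T,(255,200))):
    w=24 if len(n)==1 else 70
    im=c["image"][y-w:y+w,x-w:x+w,::-1]; im=cv2.convertScaleAbs(im,alpha=1.5);cv2.imwrite(f"pics/crop_{n}.png",cv2.resize(im,(576,576),interpolation=cv2.INTER_NEAREST))
a=np.hstack([cv2.imread("pics/crop_s.png"),cv2.imread("pics/crop_t.png")]);b=np.hstack([cv2.imread("pics/crop_sb.png"),cv2.imread("pics/crop_tb.png")])
cv2.imwrite("pics/c1.png",cv2.resize(a,(800,400)));cv2.imwrite("pics/c2.png",cv2.resize(b,(800,400)))
E
```

```text
(array([320.102 , 194.5612]), array([327.0935, 181.0484]), array([313.9338, 206.4831]), 98) (array([263.7925, 246.4528]), array([281.0115, 243.0582]), array([246.7653, 249.8096]), 106)
mid (array([ 0.4372, -0.0198,  0.1102]), np.float64(0.0036148003676904736))
1 1 (array([ 0.4459, -0.0719,  0.1152]), np.float64(0.0028509757403977556))
1 2 (array([0.4148, 0.0282, 0.2283]), np.float64(0.01384566298055094))
2 1 (array([ 0.4644, -0.0792, -0.0301]), np.float64(0.02457688517101869))
2 2 (array([0.4274, 0.0317, 0.116 ]), np.float64(0.002772774399958818))
```

View pics/c1.png

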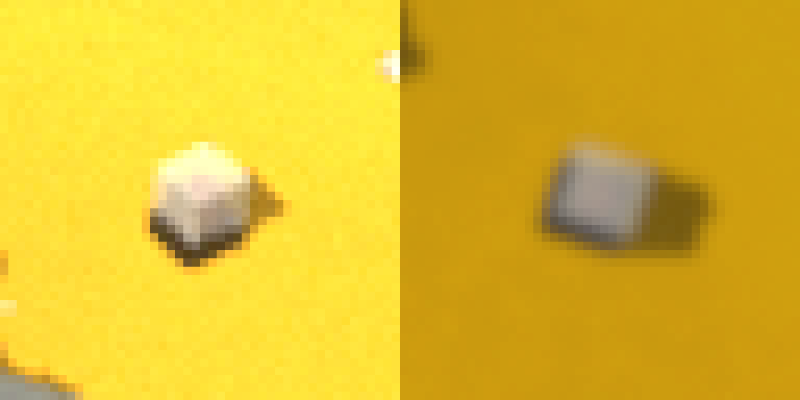

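View pics/c2.png

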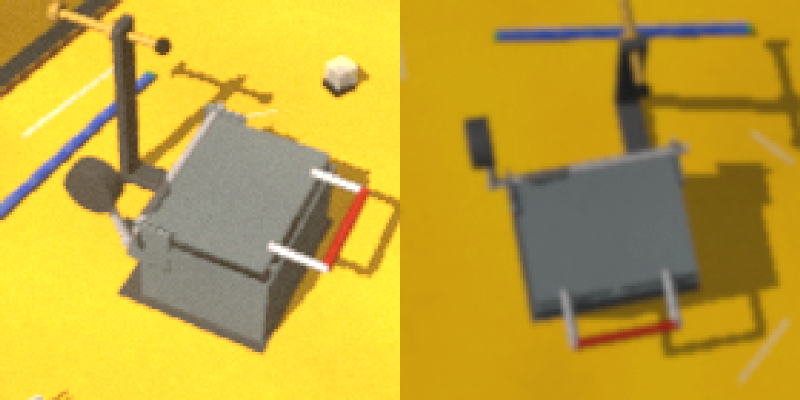

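```bash
cat >> h.py <<'E'
np.set_printoptions(precision=4,suppress=True)
def delta(p,yawjaw):
    """tool shift (cm) and rotvec to bring measured TCP to world p, tool down, jaws along heading yawjaw (mod pi)"""
    s=read_state();R=Ro.from_quat(s["tool_rot"])
    best=None
    for a in (yawjaw,yawjaw+np.pi):
        x=np.array([0,0,-1.]);y=np.array([np.cos(a),np.sin(a),0]);M=Ro.from_matrix(np.c_[x,y,np.cross(x,y)])
        r=(R.inv()*M).as_rotvec(); print("yaw",a,"rot",r,"shift_cm",R.inv().apply(np.asarray(p)-s["tool_pos"])*100)
    print("tcp",s["tool_pos"],"axes\n",R.as_matrix(),"j",s["joint_pos"],"gap",s["finger_gap"],"t",s["time_s"])
YB=0.177; BX=np.array([np.cos(YB),np.sin(YB),0]); BY=np.array([-np.sin(YB),np.cos(YB),0])
E
python3 - <<'E'
from h import *
delta([0.437,-0.02,0.22],YB)
E
```

```text
yaw 0.177 rot [ 1.7425 -0.0007 -0.0005] shift_cm [ 1.1231 50.6662 40.3848]
yaw 3.318592653589793 rot [-1.3991  0.0005 -0.0007] shift_cm [ 1.1231 50.6662 40.3848]
tcp [ 0.2306 -0.6342  0.2309] axes
 [[-0.0003 -0.3417  0.9398]
 [ 0.0007  0.9398  0.3417]
 [-1.      0.0008 -0.0001]] j [-0.9339  0.359   0.0116 -0.0002 -1.2241 -0.2881] gap 1.0021659831560081 t 0.25
```

```bash
python3 -m pendant '{"xyz":[[0,4,3],[0,8,6],[0,12,9.5],[0,15,12],[0,18,14.4],[0,21,16.8],[0,24,19.2],[0,27,21.6],[0,30,24],[0,33,26.4],[0,36,28.8],[0,39,31]],"angular":[[-0.1,0,0],[-0.2,0,0],[-0.3,0,0],[-0.4,0,0],[-0.5,0,0],[-0.6,0,0],[-0.7,0,0],[-0.8,0,0],[-0.9,0,0],[-1.0,0,0],[-1.1,0,0],[-1.2,0,0]],"gripper":[0,0,0,0,0,0,0,0,0,0,0,0]}' 40; python3 - <<'E'
from h import *
delta([0.437,-0.02,0.22],YB)
E
```

```text
time_s: 1.25
tool_pos: [0.389, -0.1599, 0.2317]
tool_rot: [-0.496, 0.504, 0.495, 0.505]
wrist_force: [1.2, 0.2, -0.2]
finger_gap: 0.502
yaw 0.177 rot [2.9476 0.0018 0.    ] shift_cm [ 1.1762 -4.5633 14.069 ]
yaw 3.318592653589793 rot [-0.194  -0.      0.0012] shift_cm [ 1.1762 -4.5633 14.069 ]
tcp [ 0.389  -0.1599  0.2317] axes
 [[ 0.0012 -0.9999  0.017 ]
 [ 0.0001  0.017   0.9999]
 [-1.     -0.0012  0.0001]] j [ 0.0836 -0.079  -0.5097  0.     -1.1389 -0.1006] gap 0.5018085438470151 t 1.25
```

```bash
python3 -m pendant '{"xyz":[[0.2,-0.8,2.3],[0.4,-1.5,4.7],[0.6,-2.3,7],[0.8,-3,9.4],[1,-3.8,11.7],[1.2,-4.5,14],[1.2,-4.5,14],[1.2,-4.5,14]],"angular":[[-0.03,0,0],[-0.06,0,0],[-0.1,0,0],[-0.13,0,0],[-0.16,0,0],[-0.194,0,0],[-0.194,0,0],[-0.194,0,0]],"gripper":[0,0,0,0,0,0,0,0]}'; python3 - <<'E'
from h import *
delta([0.437,-0.02,0.096],YB)
for n in("wrist","side"):
  c=camera(n);cv2.imwrite(f"pics/{n}1.png",c["image"][:,:,::-1])
  print(n,[proj(c,np.array([0.4367,-.020,.115])+k*BY) for k in(-.055,.055)])
E
```

```text
time_s: 1.92
tool_pos: [0.4369, -0.022, 0.2191]
tool_rot: [-0.541, 0.455, 0.542, 0.455]
wrist_force: [-0.7, -0.9, -0.6]
finger_gap: 0.5
yaw 0.177 rot [ 3.1386 -0.0008  0.0001] shift_cm [12.3132 -0.0535  0.1957]
yaw 3.318592653589793 rot [-0.003  -0.0001 -0.0005] shift_cm [12.3132 -0.0535  0.1957]
tcp [ 0.4369 -0.022   0.2191] axes
 [[-0.0005 -0.9849 -0.1731]
 [-0.0001 -0.1731  0.9849]
 [-1.      0.0005 -0.0001]] j [ 0.4035 -0.0353 -0.4995 -0.0001 -1.107  -0.2295] gap 0.5000059929840689 t 1.9167
wrist [array([259.0925, 121.7357]), array([259.4528, 249.9575])]
side [array([327.8261, 180.681 ]), array([314.0371, 207.4646])]
```

View pics/wrist1.png

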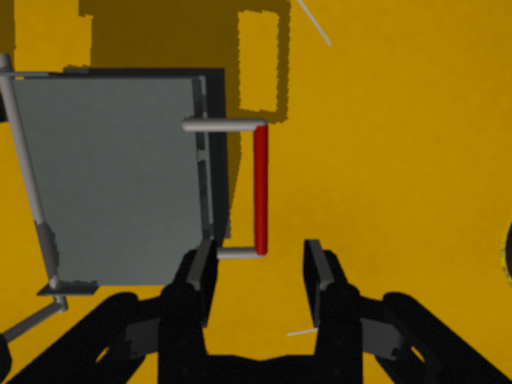

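The wrist view shows the red bar upright at column 261, rows 122–252. I predicted column 259, rows 122–250, so the estimate holds. I'll descend now.

```bash
python3 -m pendant '{"xyz":[[2,0.1,0],[4,0.1,0.1],[6,0.1,0.2],[8,0.1,0.2],[10,0.1,0.2],[11.4,0.1,0.2],[12.3,0.1,0.2],[12.3,0.1,0.2]],"angular":[[0,0,0],[0,0,0],[0,0,0],[0,0,0],[0,0,0],[0,0,0],[0,0,0],[0,0,0]],"gripper":[0,0,0,0,0,0,0,0]}'; python3 - <<'E'
from h import *
c=camera("wrist");cv2.imwrite(f"pics/wrist2.png",c["image"][:,:,::-1])
s=camera("side");cv2.imwrite(f"pics/side2.png",cv2.resize(s["image"][100:260,200:400,::-1],(800,640)[:2])[:600])
m,st,ce=big(red(c["image"]),150,50,400,383); ys,xs=np.nonzero(m);print(ce,st,np.polyfit(ys,xs,1))
st=read_state();R=Ro.from_quat(st["tool_rot"])
g=st["tool_pos"]-R.apply([.019,0,0]);print(st["tool_pos"],proj(c,g),proj(c,g+.05*R.as_matrix()[:,2]))
E
```

```text
time_s: 2.68
tool_pos: [0.4342, -0.0222, 0.0949]
tool_rot: [-0.54, 0.457, 0.541, 0.455]
wrist_force: [-0.7, 0.7, 0.1]
finger_gap: 0.498
[255.3244 286.3178] [ 242  211   27  149 3480] [  0.0047 253.983 ]
[ 0.4357 -0.0215  0.0967] [256.2258 277.9679] [256.6072 364.9215]
```

View pics/wrist2.png

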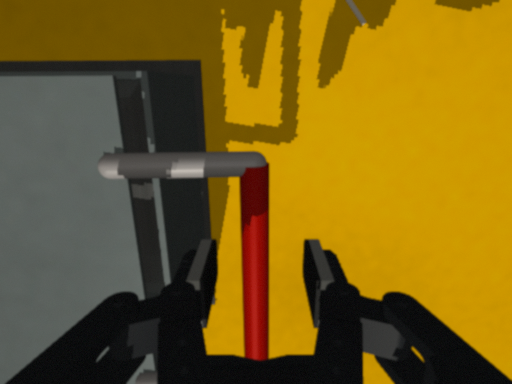

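View pics/side2.png

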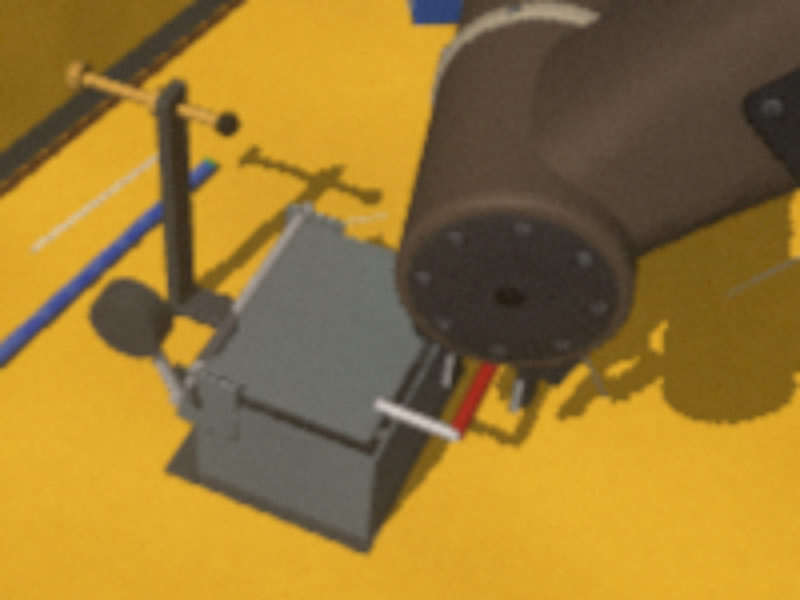

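```bash
python3 -m pendant '{"xyz":[[0,0,0],[0,0,0],[0,0,0],[0,0,0],[0,0,0],[0,0,0],[0,0,0],[0,0,0]],"angular":[[0,0,0],[0,0,0],[0,0,0],[0,0,0],[0,0,0],[0,0,0],[0,0,0],[0,0,0]],"gripper":[1,1,1,1,1,1,1,1]}' 40
python3 - <<'E'
from h import *
T=camera("top");S=camera("side")
for n,c,(x,y) in(("s",S,(250,130)),("t",T,(265,155))):
    w=20
    im=c["image"][y-w:y+w,x-w:x+w,::-1]; im=cv2.convertScaleAbs(im,alpha=2.5);cv2.imwrite(f"pics/q_{n}.png",cv2.resize(im,(400,400),interpolation=cv2.INTER_NEAREST))
cv2.imwrite("pics/q.png",np.hstack([cv2.imread("pics/q_s.png"),cv2.imread("pics/q_t.png")]))
print(tri(S,(257,131),T,(267,161)))
# predicted pin
pin=np.array([.4362,-.0205,.115])+.185*BX; print(pin,proj(T,pin),proj(S,pin))
s=read_state();print(s["joint_pos"],s["tool_pos"],s["torque"])
E
```

```text
time_s: 3.45
tool_pos: [0.4363, -0.0209, 0.0972]
tool_rot: [0.542, -0.455, -0.541, -0.455]
wrist_force: [-0.6, -0.9, 6.8]
finger_gap: 0.125
(array([ 0.6723, -0.0317,  0.2182]), np.float64(0.002018982601717725))
[0.6183 0.0121 0.115 ] [252.0307 187.0502] [262.6784 172.4421]
[ 0.4072  0.1043 -0.6777  0.0007 -0.787  -0.2351] [ 0.4363 -0.0209  0.0972] [-0.1335  0.2123  0.0614]
```

View pics/q.png

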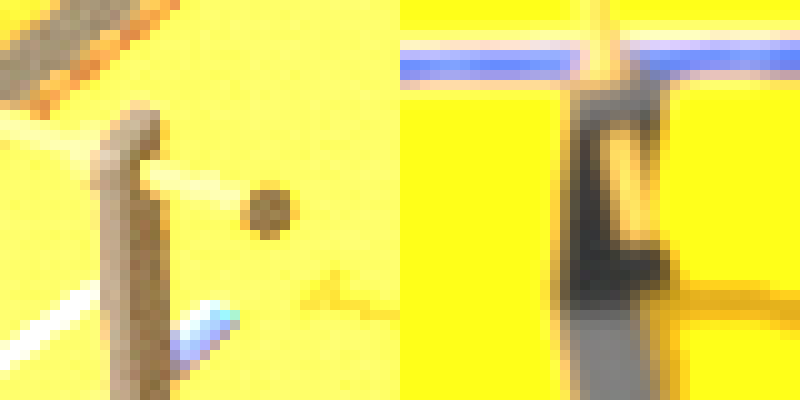

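```bash
python3 - <<'E'
from h import *
T=camera("top");S=camera("side")
pin=np.array([.4362,-.0205,.115])+.185*BX
for B in (tri(S,(256.3,130.7),T,(269.3,161.5))[0],onz(S,(256.3,130.7),.215)):
    v=(B-pin); a,b=v@BX,v[2]
    # plate back plane: distance 9+1.5mm; plate dir (-cos,sin); solve
    r=np.hypot(a,b); ang=np.arctan2(b,-a); print(B,a,b,v@BY,"theta",ang-np.arcsin(.0105/r))
for th in (.3,.6,.9,1.2,1.5,1.6,1.7,1.8,1.9,2): print(th,"tool rel shift x(cm) up neg",-18.5*np.sin(th),"y",-18.5*(1-np.cos(th)))
E
```

```text
[ 0.6751 -0.0371  0.2132] 0.04721899537620471 0.09817638681140116 -0.05837168732815298 theta 1.9225649979201018
[ 0.676  -0.0348  0.215 ] 0.04857272366304432 0.09999999999999996 -0.05627594801113789 theta 1.9283718063691881
0.3 tool rel shift x(cm) up neg -5.467123823234782 y -0.8262749511762894
0.6 tool rel shift x(cm) up neg -10.445885757808155 y -3.231291124170951
0.9 tool rel shift x(cm) up neg -14.491547828108443 y -7.0002155869927085
1.2 tool rel shift x(cm) up neg -17.242723090393685 y -11.796381542181537
1.5 tool rel shift x(cm) up neg -18.453657252175006 y -17.191361769147495
1.6 tool rel shift x(cm) up neg -18.492111656267845 y -19.040191162573844
1.7 tool rel shift x(cm) up neg -18.345798993370668 y -20.883623144467208
1.8 tool rel shift x(cm) up neg -18.01618117124661 y -22.70323875182211
1.9 tool rel shift x(cm) up neg -17.506551622217167 y -24.480856986974814
2 tool rel shift x(cm) up neg -16.82200239627511 y -26.198716476122133
```

Bar gripped (gap 0.125, about 11 mm). In the pictures the black ball is at side (256,131) and top (269,161), which puts the stop at about 1.92 rad. I'll raise the bar slowly along its arc.

```bash
python3 -m pendant '{"xyz":[[-0.37,0,0],[-0.92,-0.02,0],[-1.48,-0.06,0],[-2.21,-0.13,0],[-2.95,-0.24,0],[-3.68,-0.37,0],[-4.4,-0.53,0],[-5.11,-0.72,0],[-5.82,-0.94,0],[-6.34,-1.12,0],[-6.86,-1.32,0],[-7.2,-1.46,0]],"angular":[[0,0,0],[0,0,0],[0,0,0],[0,0,0],[0,0,0],[0,0,0],[0,0,0],[0,0,0],[0,0,0],[0,0,0],[0,0,0],[0,0,0]],"gripper":[1,1,1,1,1,1,1,1,1,1,1,1]}'
cat > st.py <<'E'
from h import *
s=read_state();R=Ro.from_quat(s["tool_rot"])
pin=np.array([.4362,-.0205,.115])+.185*BX
g=s["tool_pos"]-R.apply([.019,0,0])-pin
f=s["wrist_force"];th=np.arctan2(g[2],-g@BX)
print("theta",th,"r",np.hypot(g@BX,g[2]),"off y",g@BY,"F binxyz",f@BX,f@BY,f[2],"Ftan",f@(np.sin(th)*BX+np.array([0,0,np.cos(th)])),"gap",s["finger_gap"],"rot",R.as_euler("xyz"),"j",s["joint_pos"])
E
python3 st.py
```

```text
time_s: 4.65
tool_pos: [0.4494, -0.0186, 0.1685]
tool_rot: [-0.541, 0.456, 0.541, 0.455]
wrist_force: [2.1, 1.4, -5.1]
finger_gap: 0.125
theta 0.3997581023702065 r 0.18637688852106885 off y -0.0004430815404652835 F binxyz 2.3261566215630958 1.0037362200235835 -5.079848858720494 Ftan -3.7739992653073346 gap 0.125491633578667 rot [1.3706 1.5695 3.1132] j [ 0.3987  0.037  -0.5533 -0.0006 -0.9816 -0.2266]
```

```bash
python3 - <<'E'
import numpy as np
def t(a,L): print(a,[[round(float(-18.5*(np.sin(q)-np.sin(a))),2),round(float(-18.5*(np.cos(a)-np.cos(q))),2)] for q in L])
t(.4,[.42,.45,.49,.53,.57,.61,.65,.69,.73,.76,.78,.80])
t(.8,[.82,.85,.89,.93,.97,1.01,1.05,1.09,1.13,1.16,1.18,1.20])
t(1.2,[1.22,1.25,1.28,1.31,1.34,1.37,1.4,1.43,1.46,1.48,1.49,1.50])
t(1.5,[1.51,1.53,1.55,1.57,1.59,1.61,1.63,1.65,1.67,1.68,1.69,1.70])
for a in np.arange(1.7,2.,.05): t(a,a+np.array([.01,.02,.03,.04,.05]))
E
```

```text
0.4 [[-0.34, -0.15], [-0.84, -0.38], [-1.5, -0.72], [-2.15, -1.08], [-2.78, -1.46], [-3.39, -1.88], [-3.99, -2.31], [-4.57, -2.77], [-5.13, -3.25], [-5.54, -3.63], [-5.81, -3.89], [-6.07, -4.15]]
0.8 [[-0.26, -0.27], [-0.63, -0.68], [-1.1, -1.24], [-1.56, -1.83], [-1.99, -2.43], [-2.4, -3.05], [-2.78, -3.68], [-3.13, -4.33], [-3.46, -5.0], [-3.69, -5.5], [-3.83, -5.84], [-3.97, -6.19]]
1.2 [[-0.13, -0.35], [-0.31, -0.87], [-0.48, -1.4], [-0.63, -1.93], [-0.77, -2.47], [-0.89, -3.01], [-0.99, -3.56], [-1.07, -4.11], [-1.14, -4.66], [-1.18, -5.03], [-1.2, -5.21], [-1.21, -5.39]]
1.5 [[-0.01, -0.18], [-0.03, -0.55], [-0.04, -0.92], [-0.05, -1.29], [-0.04, -1.66], [-0.03, -2.03], [-0.01, -2.4], [0.01, -2.77], [0.04, -3.14], [0.06, -3.32], [0.08, -3.51], [0.11, -3.69]]
1.7 [[0.02, -0.18], [0.05, -0.37], [0.08, -0.55], [0.11, -0.73], [0.14, -0.91]]
1.75 [[0.03, -0.18], [0.07, -0.36], [0.11, -0.54], [0.15, -0.73], [0.19, -0.91]]
1.8 [[0.04, -0.18], [0.09, -0.36], [0.13, -0.54], [0.18, -0.72], [0.23, -0.9]]
1.85 [[0.05, -0.18], [0.11, -0.35], [0.16, -0.53], [0.22, -0.71], [0.28, -0.88]]
1.9000000000000001 [[0.06, -0.17], [0.12, -0.35], [0.19, -0.52], [0.25, -0.7], [0.32, -0.87]]
1.9500000000000002 [[0.07, -0.17], [0.14, -0.34], [0.21, -0.51], [0.29, -0.68], [0.36, -0.85]]
2.0 [[0.08, -0.17], [0.16, -0.33], [0.24, -0.5], [0.32, -0.67], [0.41, -0.83]]
```

```bash
python3 -m pendant '{"xyz":[[-0.34,-0.15,0],[-0.84,-0.38,0],[-1.5,-0.72,0],[-2.15,-1.08,0],[-2.78,-1.46,0],[-3.39,-1.88,0],[-3.99,-2.31,0],[-4.57,-2.77,0],[-5.13,-3.25,0],[-5.54,-3.63,0],[-5.81,-3.89,0],[-6.07,-4.15,0]],"angular":[[0,0,0],[0,0,0],[0,0,0],[0,0,0],[0,0,0],[0,0,0],[0,0,0],[0,0,0],[0,0,0],[0,0,0],[0,0,0],[0,0,0]],"gripper":[1,1,1,1,1,1,1,1,1,1,1,1]}'; python3 st.py
```

```text
time_s: 5.65
tool_pos: [0.4873, -0.012, 0.2296]
tool_rot: [-0.539, 0.457, 0.543, 0.454]
wrist_force: [-18.8, 5.2, 12.5]
finger_gap: 0.126
theta 0.7873887487664917 r 0.18861769900976705 off y -0.000637756917956187 F binxyz -17.55946045556367 8.421451864022371 12.502006786336622 Ftan -3.618465882964075 gap 0.12601565270226242 rot [ 1.5148  1.5638 -3.026 ] j [ 0.3783  0.0517 -0.3856 -0.002  -1.1402 -0.2059]
```

The tangential force is small as expected, but the lid pushes outward along its radius with about 21 N, so my arc is 3–4 mm too tight. I'll relieve that before going on.

```bash
python3 -m pendant '{"xyz":[[-0.1,0.1,0],[-0.2,0.2,0],[-0.25,0.25,0],[-0.25,0.25,0]],"angular":[[0,0,0],[0,0,0],[0,0,0],[0,0,0]],"gripper":[1,1,1,1]}'; python3 st.py; python3 - <<'E'
from h import *
for n in("wrist","side","top"):
  c=camera(n);cv2.imwrite(f"pics/{n}3.png",c["image"][:,:,::-1])
E
```

```text
time_s: 5.98
tool_pos: [0.4889, -0.0116, 0.2319]
tool_rot: [0.541, -0.455, -0.541, -0.456]
wrist_force: [0.3, 3.7, -3.4]
finger_gap: 0.119
theta 0.8014092478370255 r 0.18913304090222752 off y -0.0005461567413252423 F binxyz 0.9091008453762217 3.573865495965097 -3.356774274470064 Ftan -1.6822503998580738 gap 0.11946257093134653 rot [-1.3395  1.5694  0.4034] j [ 0.3792  0.0475 -0.3856 -0.     -1.1363 -0.2071]
```

View pics/wrist3.png

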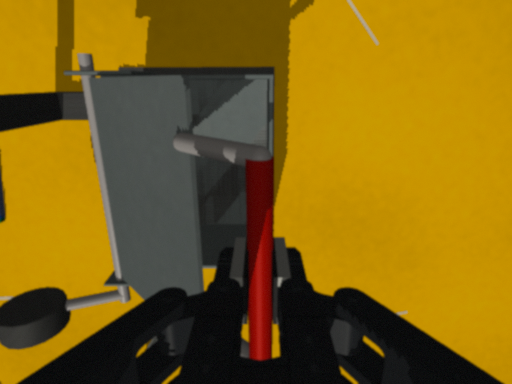

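View pics/side3.png

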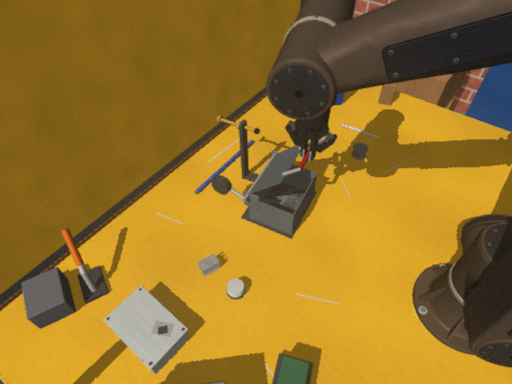

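```bash
sed -i 's/pin=np.array(\[.4362,-.0205,.115\])/pin=np.array([.4362,-.0205,.1208])/' st.py; python3 st.py; python3 - <<'E'
import numpy as np
def t(a,L): print(a,[[round(float(-18.5*(np.sin(q)-np.sin(a))),2),round(float(-18.5*(np.cos(a)-np.cos(q))),2)] for q in L])
t(.78,[.8,.83,.86,.89,.92,.95,.98,1.0])
t(1,[1.02,1.05,1.08,1.11,1.14,1.17,1.19,1.2])
E
```

```text
theta 0.7773218477238293 r 0.18501911905722687 off y -0.0005160187474843303 F binxyz 1.2390679739313548 3.4251816109905437 -4.164494388248418 Ftan -2.099379815461952 gap 0.1265592326390685 rot [-1.0345  1.5702  0.7084] j [ 0.3793  0.0477 -0.386  -0.0002 -1.1366 -0.2071]
0.78 [[-0.26, -0.26], [-0.64, -0.67], [-1.01, -1.08], [-1.37, -1.51], [-1.71, -1.94], [-2.04, -2.39], [-2.35, -2.85], [-2.56, -3.16]]
1 [[-0.2, -0.31], [-0.48, -0.79], [-0.75, -1.28], [-1.0, -1.77], [-1.24, -2.27], [-1.47, -2.78], [-1.61, -3.12], [-1.68, -3.29]]
```

```bash
python3 -m pendant '{"xyz":[[-0.26,-0.26,0],[-0.64,-0.67,0],[-1.01,-1.08,0],[-1.37,-1.51,0],[-1.71,-1.94,0],[-2.04,-2.39,0],[-2.35,-2.85,0],[-2.56,-3.16,0]],"angular":[[0,0,0],[0,0,0],[0,0,0],[0,0,0],[0,0,0],[0,0,0],[0,0,0],[0,0,0]],"gripper":[1,1,1,1,1,1,1,1]}'; python3 st.py
```

```text
time_s: 6.8
tool_pos: [0.5195, -0.0063, 0.2581]
tool_rot: [-0.541, 0.455, 0.541, 0.455]
wrist_force: [-5.0, 5.7, 0.6]
finger_gap: 0.125
theta 0.9994066507087641 r 0.1858146149392243 off y -0.0006438107239762283 F binxyz -3.944720575414516 6.511869772662691 0.6198096553708788 Ftan -2.982908703661947 gap 0.12471355162928897 rot [1.208 1.57  2.951] j [ 0.3658  0.0842 -0.2838 -0.0005 -1.2035 -0.1935]
```

```bash
python3 -m pendant '{"xyz":[[-0.2,-0.31,0.02],[-0.48,-0.79,0.04],[-0.75,-1.28,0.06],[-1.0,-1.77,0.08],[-1.24,-2.27,0.1],[-1.47,-2.78,0.12],[-1.61,-3.12,0.13],[-1.68,-3.29,0.13]],"angular":[[0,0,0],[0,0,0],[0,0,0],[0,0,0],[0,0,0],[0,0,0],[0,0,0],[0,0,0]],"gripper":[1,1,1,1,1,1,1,1]}'; python3 st.py
```

```text
time_s: 7.47
tool_pos: [0.5522, -0.0004, 0.2762]
tool_rot: [0.542, -0.455, -0.541, -0.455]
wrist_force: [-5.6, 2.1, 7.3]
finger_gap: 0.121
theta 1.2025990334864425 r 0.18691079694771404 off y -0.0006006134064555087 F binxyz -5.126171983638857 3.0919113519528505 7.310712324141076 Ftan -2.1512293349958385 gap 0.12116235558790937 rot [-2.7911  1.5689 -1.0481] j [ 0.3553  0.1291 -0.1919  0.0019 -1.2495 -0.1837]
```

```bash
python3 -m pendant '{"xyz":[[-0.23,-0.3,0.02],[-0.45,-0.8,0.04],[-0.65,-1.35,0.05],[-0.83,-1.9,0.06],[-0.97,-2.45,0.07],[-1.09,-3.0,0.08],[-1.19,-3.55,0.09],[-1.27,-4.1,0.1],[-1.34,-4.65,0.1],[-1.38,-5.02,0.1],[-1.4,-5.2,0.1],[-1.41,-5.39,0.1]],"angular":[[0,0,0],[0,0,0],[0,0,0],[0,0,0],[0,0,0],[0,0,0],[0,0,0],[0,0,0],[0,0,0],[0,0,0],[0,0,0],[0,0,0]],"gripper":[1,1,1,1,1,1,1,1,1,1,1,1]}'; python3 st.py
```

```text
time_s: 8.47
tool_pos: [0.6057, 0.0097, 0.2886]
tool_rot: [0.542, -0.455, -0.54, -0.455]
wrist_force: [0.9, -5.8, 1.7]
finger_gap: 0.123
theta 1.5021498080256666 r 0.18721601006107727 off y -9.237942902955654e-05 F binxyz -0.12828689242444072 -5.859601345262319 1.6564427884503572 Ftan -0.014364999100451676 gap 0.12252166430440446 rot [-2.6936  1.5689 -0.9512] j [ 0.3393  0.2139 -0.0594  0.0019 -1.2969 -0.1682]
```

```bash
python3 -m pendant '{"xyz":[[-0.01,-0.18,-0.02],[-0.03,-0.55,-0.04],[-0.04,-0.92,-0.06],[-0.05,-1.29,-0.08],[-0.04,-1.66,-0.08],[-0.03,-2.03,-0.08],[-0.01,-2.4,-0.08],[0.01,-2.77,-0.08],[0.04,-3.14,-0.08],[0.06,-3.32,-0.08],[0.08,-3.51,-0.08],[0.11,-3.69,-0.08]],"angular":[[0,0,0],[0,0,0],[0,0,0],[0,0,0],[0,0,0],[0,0,0],[0,0,0],[0,0,0],[0,0,0],[0,0,0],[0,0,0],[0,0,0]],"gripper":[1,1,1,1,1,1,1,1,1,1,1,1]}'; python3 st.py
python3 - <<'E'
from h import *
c=camera("side");cv2.imwrite("pics/side4.png",cv2.resize(c["image"][80:240,190:390,::-1],(750,600)))
E
```

```text
time_s: 9.47
tool_pos: [0.6416, 0.0161, 0.2869]
tool_rot: [0.541, -0.455, -0.541, -0.455]
wrist_force: [0.4, -4.5, 0.2]
finger_gap: 0.12
theta 1.6977440085363042 r 0.18657903114709384 off y -9.130425690911255e-05 F binxyz -0.4302377092187236 -4.455804237934215 0.16175979912863764 Ftan -0.4472554884345491 gap 0.1197296392554043 rot [-2.2903  1.5705 -0.5475] j [ 0.3288  0.2759  0.0196  0.0003 -1.3143 -0.1568]
```

View pics/side4.png

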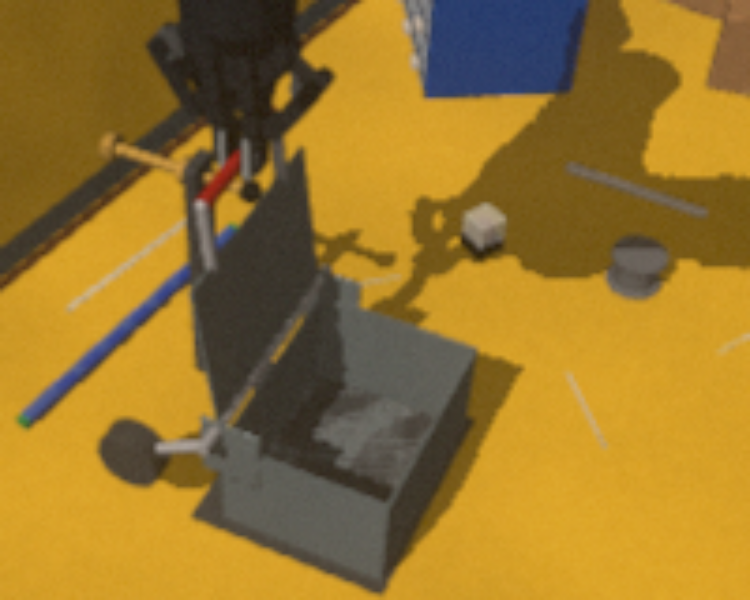

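```bash
python3 -m pendant '{"xyz":[[0.05,-0.37,-0.02],[0.11,-0.73,-0.04],[0.17,-1.05,-0.06],[0.23,-1.4,-0.06],[0.29,-1.65,-0.06],[0.33,-1.82,-0.06]],"angular":[[0,0,0],[0,0,0],[0,0,0],[0,0,0],[0,0,0],[0,0,0]],"gripper":[1,1,1,1,1,1]}'; python3 st.py
python3 -m pendant '{"xyz":[[0.04,-0.18,0],[0.09,-0.36,0],[0.13,-0.54,0],[0.18,-0.72,0]],"angular":[[0,0,0],[0,0,0],[0,0,0],[0,0,0]],"gripper":[1,1,1,1]}'; python3 st.py
```

```text
time_s: 10.02
tool_pos: [0.6594, 0.0192, 0.2831]
tool_rot: [-0.541, 0.455, 0.541, 0.455]
wrist_force: [0.5, -0.2, 0.6]
finger_gap: 0.119
theta 1.7968476739839754 r 0.18600930880269098 off y -0.00017873684452884402 F binxyz 0.4358742835661994 -0.2508228977147197 0.5632705496607895 Ftan 0.2985387687607159 gap 0.11902020910616225 rot [0.381  1.5701 2.1241] j [ 0.3238  0.308   0.056  -0.0007 -1.319  -0.1514]
time_s: 10.35
tool_pos: [0.6659, 0.0204, 0.2814]
tool_rot: [-0.541, 0.455, 0.541, 0.455]
wrist_force: [-2.1, 2.2, -0.7]
finger_gap: 0.121
theta 1.8337902724784176 r 0.18600819156996304 off y -0.00022770296104144343 F binxyz -1.6886182193959174 2.57069862531707 -0.7044294274302625 Ftan -1.4474242774169337 gap 0.12134101303319869 rot [0.7756 1.5698 2.5185] j [ 0.3221  0.3201  0.0695 -0.0009 -1.3208 -0.1497]
```

```bash
python3 -m pendant '{"xyz":[[0.05,-0.15,0],[0.08,-0.26,0],[0.08,-0.26,0]],"angular":[[0,0,0],[0,0,0],[0,0,0]],"gripper":[1,1,1]}'; python3 st.py
```

```text
time_s: 10.6
tool_pos: [0.669, 0.0209, 0.2808]
tool_rot: [-0.541, 0.455, 0.541, 0.455]
wrist_force: [0.2, 4.0, -1.2]
finger_gap: 0.121
theta 1.8507976624293954 r 0.18627267461979868 off y -0.00028230168139653923 F binxyz 0.8615057717195814 3.871021813038992 -1.1996870545487763 Ftan 1.1594963230303266 gap 0.12058627708227536 rot [-0.6472  1.57    1.0958] j [ 0.3215  0.3248  0.0748 -0.0006 -1.3202 -0.1492]
```

```bash
python3 -m pendant '{"xyz":[[0.03,-0.09,0],[0.06,-0.17,0],[0.06,-0.17,0]],"angular":[[0,0,0],[0,0,0],[0,0,0]],"gripper":[1,1,1]}'; python3 st.py
```

```text
time_s: 10.85
tool_pos: [0.6705, 0.0211, 0.2804]
tool_rot: [-0.541, 0.455, 0.541, 0.455]
wrist_force: [0.5, 4.4, -0.7]
finger_gap: 0.123
theta 1.8592128005858177 r 0.1862462328986561 off y -0.00031797486011361466 F binxyz 1.2477297465917316 4.29505571764001 -0.7306601316798478 Ftan 1.4040177988677303 gap 0.12264551353973571 rot [-0.4609  1.5701  1.2821] j [ 0.3211  0.3276  0.0777 -0.0006 -1.3205 -0.1488]
```

```bash
python3 -m pendant '{"xyz":[[0.03,-0.09,0.02],[0.06,-0.17,0.04],[0.09,-0.26,0.05],[0.09,-0.26,0.05]],"angular":[[0,0,0],[0,0,0],[0,0,0],[0,0,0]],"gripper":[1,1,1,1]}'; python3 st.py
```

```text
time_s: 11.18
tool_pos: [0.6731, 0.0216, 0.2796]
tool_rot: [0.541, -0.455, -0.541, -0.455]
wrist_force: [-1.3, 3.9, -0.1]
finger_gap: 0.12
theta 1.8737582533863801 r 0.1862462238919915 off y -0.00028748073591680466 F binxyz -0.6268650023478913 4.086876108402079 -0.12384840280220799 Ftan -0.5613656931913678 gap 0.12007015172551866 rot [-2.1293  1.5706 -0.3865] j [ 0.3209  0.3323  0.0823  0.0002 -1.3207 -0.1489]
```

```bash
python3 -m pendant '{"xyz":[[0.03,-0.09,0],[0.06,-0.17,0],[0.06,-0.17,0]],"angular":[[0,0,0],[0,0,0],[0,0,0]],"gripper":[1,1,1]}'; python3 st.py
```

```text
time_s: 11.43
tool_pos: [0.6747, 0.0219, 0.279]
tool_rot: [0.541, -0.455, -0.541, -0.455]
wrist_force: [-0.7, 4.1, 1.9]
finger_gap: 0.123
theta 1.8834079824629635 r 0.1862221096385073 off y -0.0002863440565822527 F binxyz 0.04776656553361101 4.105781453150344 1.9110622112719438 Ftan -0.5422856775212314 gap 0.1225091945809413 rot [-1.793   1.5705 -0.0502] j [ 0.3205  0.3353  0.0855  0.0001 -1.3207 -0.1485]
```

```bash
python3 - <<'E'
from h import *
c=camera("side");cv2.imwrite("pics/side5.png",cv2.resize(c["image"][80:180,200:325,::-1],(750,600)))
E
```

```text
(no output)
```

View pics/side5.png

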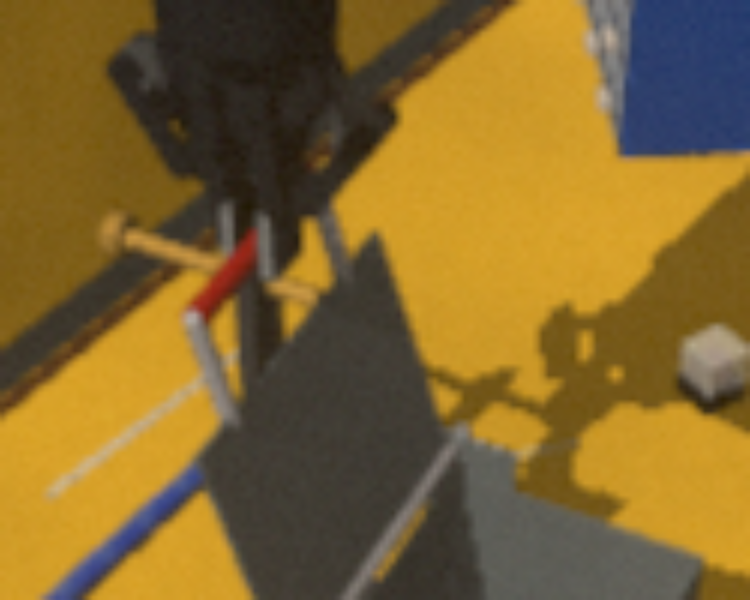

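The ball is now hidden behind the plate and the brass screw meets the lid at about crop (315,295), so the stop is close. I'll continue in 1–2 mm steps.

```bash
python3 -m pendant '{"xyz":[[0.03,-0.09,0.02],[0.06,-0.17,0.04],[0.06,-0.17,0.04]],"angular":[[0,0,0],[0,0,0],[0,0,0]],"gripper":[1,1,1]}'; python3 st.py
```

```text
time_s: 11.73
tool_pos: [0.6764, 0.0222, 0.2782]
tool_rot: [0.541, -0.455, -0.541, -0.455]
wrist_force: [0.1, 1.1, -0.3]
finger_gap: 0.123
theta 1.8934580195669592 r 0.18597660326144105 off y -0.00029902165846491775 F binxyz 0.3185495618102177 1.1049866883438932 -0.3291629240715111 Ftan 0.406485675969012 gap 0.12325431831143396 rot [-2.9683  1.5702 -1.2257] j [ 0.3204  0.3385  0.0881  0.0006 -1.3204 -0.1487]
```

```bash
python3 -m pendant '{"xyz":[[0.03,-0.09,0.02],[0.06,-0.17,0.04],[0.06,-0.17,0.04]],"angular":[[0,0,0],[0,0,0],[0,0,0]],"gripper":[1,1,1]}'; python3 st.py
```

```text
time_s: 11.98
tool_pos: [0.678, 0.0225, 0.2776]
tool_rot: [0.541, -0.456, -0.541, -0.455]
wrist_force: [1.1, -2.4, -0.6]
finger_gap: 0.12
theta 1.902461593868527 r 0.1859511032291025 off y -0.00023003020947910053 F binxyz 0.6790960223898035 -2.561700252202198 -0.6242234489032351 Ftan 0.8453446350061895 gap 0.12018881050045158 rot [ 2.8972  1.5698 -1.6435] j [ 0.3204  0.3416  0.0911  0.001  -1.3207 -0.149 ]
```

```bash
python3 -m pendant '{"xyz":[[0.03,-0.09,0],[0.06,-0.17,0],[0.06,-0.17,0]],"angular":[[0,0,0],[0,0,0],[0,0,0]],"gripper":[1,1,1]}'; python3 st.py
```

```text
time_s: 12.23
tool_pos: [0.6795, 0.0228, 0.2771]
tool_rot: [0.541, -0.456, -0.541, -0.455]
wrist_force: [1.1, -4.6, -0.7]
finger_gap: 0.123
theta 1.9114549147213613 r 0.1859452404671799 off y -0.00016255679708273625 F binxyz 0.2570943457103585 -4.731874575894182 -0.7021824856468946 Ftan 0.47692509590107174 gap 0.12307118813911974 rot [ 2.6724  1.5698 -1.8684] j [ 0.32    0.3445  0.0942  0.0008 -1.321  -0.1486]
```

```bash
python3 -m pendant '{"xyz":[[0.03,-0.09,-0.03],[0.06,-0.17,-0.06],[0.06,-0.17,-0.06]],"angular":[[0,0,0],[0,0,0],[0,0,0]],"gripper":[1,1,1]}'; python3 st.py
```

```text
time_s: 12.48
tool_pos: [0.6802, 0.0229, 0.2768]
tool_rot: [-0.541, 0.456, 0.541, 0.455]
wrist_force: [-3.6, -3.5, 3.8]
finger_gap: 0.122
theta 1.915922066838369 r 0.18593386957224514 off y -0.00023205415753868556 F binxyz -4.1988840769251095 -2.775762459666492 3.792058687065496 Ftan -5.23419850027144 gap 0.12157783013023372 rot [ 1.6348  1.5689 -2.9057] j [ 0.3192  0.3469  0.0974 -0.0002 -1.3233 -0.1472]
```

```bash
python3 -m pendant '{"xyz":[[0.03,-0.08,0],[0.06,-0.16,0],[0.06,-0.16,0]],"angular":[[0,0,0],[0,0,0],[0,0,0]],"gripper":[1,1,1]}'; python3 st.py
```

```text
time_s: 12.73
tool_pos: [0.6806, 0.023, 0.2766]
tool_rot: [-0.54, 0.456, 0.542, 0.454]
wrist_force: [-9.5, -3.0, 8.1]
finger_gap: 0.121
theta 1.918458770052885 r 0.1859311725753935 off y -0.00023971824211167737 F binxyz -9.867050271036081 -1.3133145117042957 8.05264799656255 Ftan -12.020266828176279 gap 0.12080902642315211 rot [ 1.639   1.567  -2.9014] j [ 0.3191  0.3488  0.0999 -0.0003 -1.3257 -0.1469]
```

```bash
python3 -m pendant '{"xyz":[[0.03,-0.08,0],[0.03,-0.08,0]],"angular":[[0,0,0],[0,0,0]],"gripper":[1,1]}'; python3 st.py
```

```text
time_s: 12.9
tool_pos: [0.6808, 0.023, 0.2765]
tool_rot: [-0.54, 0.457, 0.542, 0.454]
wrist_force: [-13.8, -3.0, 9.3]
finger_gap: 0.12
theta 1.919434863566428 r 0.18593350056500998 off y -0.0002652497001088216 F binxyz -14.06606259440729 -0.5275089635159385 9.271163336226433 Ftan -16.387031318482812 gap 0.12000616450403216 rot [ 1.635   1.566  -2.9053] j [ 0.3189  0.3497  0.1011 -0.0004 -1.327  -0.1467]
```

The stop was felt at 1.917 rad, matching the estimate. The press has risen to 16 N at the bar, so I'll ease it back at once.

```bash
python3 -m pendant '{"xyz":[[-0.04,0.12,0],[-0.08,0.22,0],[-0.1,0.26,0],[-0.1,0.26,0],[-0.1,0.26,0]],"angular":[[0,0,0],[0,0,0],[0,0,0],[0,0,0],[0,0,0]],"gripper":[1,1,1,1,1]}'; python3 st.py
```

```text
time_s: 13.32
tool_pos: [0.6802, 0.0229, 0.2768]
tool_rot: [-0.541, 0.456, 0.541, 0.455]
wrist_force: [-4.5, -3.5, 4.1]
finger_gap: 0.121
theta 1.9155911599007325 r 0.18597222395168614 off y -0.0002071989098677158 F binxyz -5.011655022583402 -2.671691825746125 4.126896837796279 Ftan -6.111599119411884 gap 0.12072006872261264 rot [ 1.6774  1.5694 -2.863 ] j [ 0.3194  0.3465  0.0969 -0.0001 -1.3226 -0.1473]
```

```bash
python3 -m pendant '{"xyz":[[-0.02,0.06,-0.03],[-0.02,0.06,-0.05],[-0.02,0.06,-0.05]],"angular":[[0,0,0],[0,0,0],[0,0,0]],"gripper":[1,1,1]}'; python3 st.py
```

```text
time_s: 13.57
tool_pos: [0.6801, 0.0228, 0.2768]
tool_rot: [-0.541, 0.455, 0.541, 0.455]
wrist_force: [-4.0, 0.2, 3.9]
finger_gap: 0.117
theta 1.9151849412468664 r 0.18593568240797492 off y -0.0003091347831552038 F binxyz -3.938834259530993 0.8685070406280933 3.91733675363341 Ftan -5.030130115463964 gap 0.11718924305867774 rot [0.8495 1.5701 2.5924] j [ 0.319   0.3459  0.0962 -0.0006 -1.3216 -0.1467]
```

```bash
python3 -m pendant '{"xyz":[[-0.02,0.05,0],[-0.02,0.05,0],[-0.02,0.05,0],[-0.02,0.05,0],[-0.02,0.05,0],[-0.02,0.05,0]],"angular":[[0,0,0],[0,0,0],[0,0,0],[0,0,0],[0,0,0],[0,0,0]],"gripper":[1,0.6,0.4,0.3,0.3,0.3]}'; python3 st.py;  python3 - <<'E'
from h import *
c=camera("side");cv2.imwrite("pics/side6.png",cv2.resize(c["image"][80:180,200:325,::-1],(750,600)))
c=camera("wrist");cv2.imwrite("pics/wrist6.png",c["image"][:,:,::-1])
E
```

```text
time_s: 14.07
tool_pos: [0.6803, 0.0227, 0.2769]
tool_rot: [0.541, -0.455, -0.541, -0.455]
wrist_force: [0.2, 0.0, 0.4]
finger_gap: 0.35
theta 1.9154001713349682 r 0.18600438893459278 off y -0.0004602347251738546 F binxyz 0.16715781358385798 -0.008862299099361936 0.44148773360404225 Ftan 0.008185417442411072 gap 0.34966803850316575 rot [-1.0863  1.5704  0.6565] j [ 0.3189  0.3455  0.0956 -0.0001 -1.3205 -0.1469]
```

View pics/side6.png

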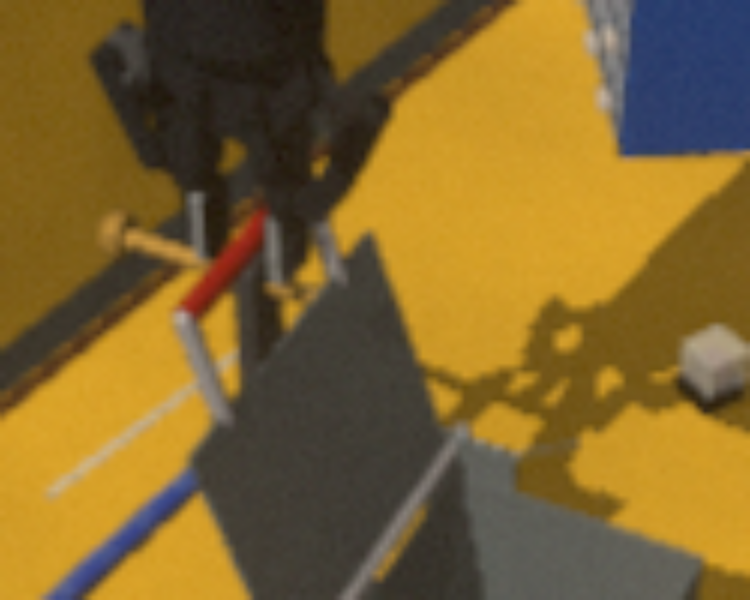

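View pics/wrist6.png

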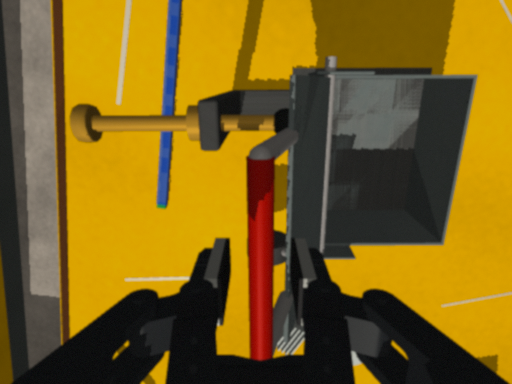

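The bar (columns 247–273) is clear between the opened jaws (228 and 295), and the wrist force is zero. I'll wait 0.3 s, then raise the hand straight up.

```bash
python3 -m pendant '{"xyz":[[0,0,0],[0,0,0],[0,0,0],[0,0,0],[-0.5,0,0],[-1.5,0,0],[-3,0,0],[-4.5,0,0],[-6,0,0],[-7.5,0,0],[-8.5,0,0],[-9,0,0]],"angular":[[0,0,0],[0,0,0],[0,0,0],[0,0,0],[0,0,0],[0,0,0],[0,0,0],[0,0,0],[0,0,0],[0,0,0],[0,0,0],[0,0,0]],"gripper":[0.3,0.3,0.3,0.3,0.3,0.3,0.3,0.3,0.3,0.3,0.3,0.3]}'; python3 st.py;  python3 - <<'E'
from h import *
S=camera("side");T=camera("top")
cv2.imwrite("pics/side7.png",cv2.resize(S["image"][80:240,190:390,::-1],(750,600)))
for n,c,(x,y) in(("s",S,(319,139)),("t",T,(349,196))):
    w=16
    im=c["image"][y-w:y+w,x-w:x+w,::-1]; im=cv2.convertScaleAbs(im,alpha=1. if n=="s" else 1.7);cv2.imwrite(f"pics/r_{n}.png",cv2.resize(im,(400,400),interpolation=cv2.INTER_CUBIC))
cv2.imwrite("pics/r.png",np.hstack([cv2.imread("pics/r_s.png"),cv2.imread("pics/r_t.png")]))
E
```

```text
time_s: 15.17
tool_pos: [0.6805, 0.0224, 0.3696]
tool_rot: [0.542, -0.454, -0.54, -0.456]
wrist_force: [-0.0, -0.1, 0.3]
finger_gap: 0.351
theta 1.8016659574787046 r 0.2751367730122544 off y -0.0007519578610988253 F binxyz -0.042822020449781194 -0.10192664535928281 0.25797033110217793 Ftan -0.10071570300769529 gap 0.35065530452317173 rot [-1.6106  1.5677  0.1323] j [ 0.3188  0.32    0.2617  0.0006 -1.5094 -0.1468]
```

View pics/side7.png

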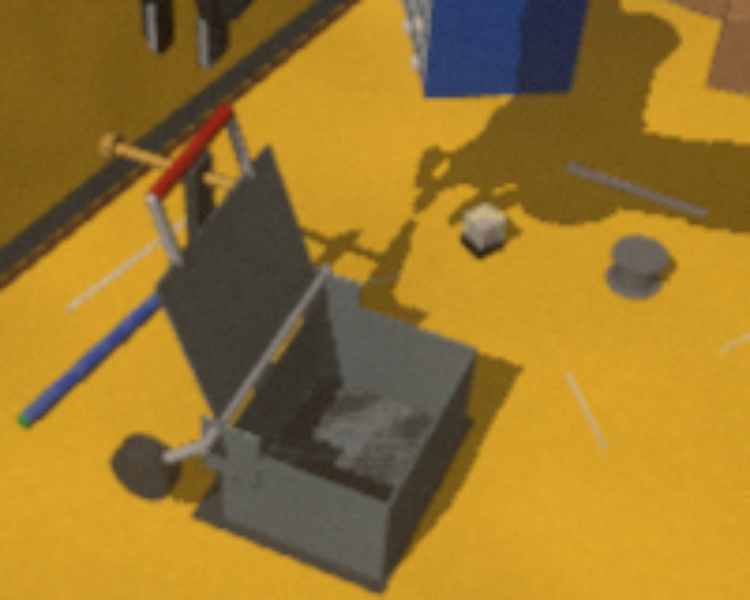

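View pics/r.png

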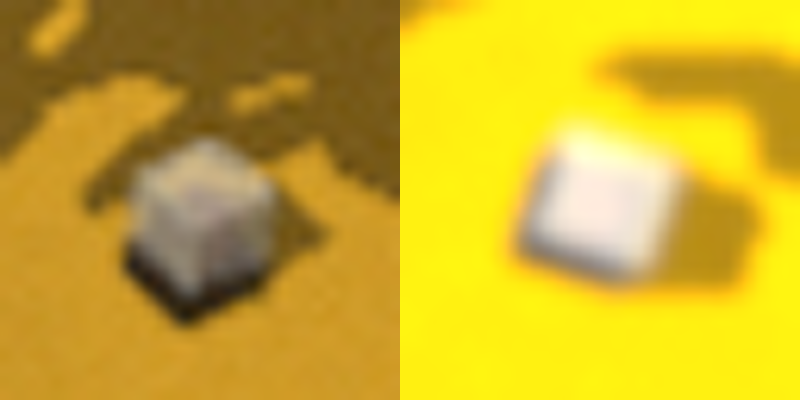

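The lid lies open by itself with the hand clear. The relay's top face centre is at about side (318.8,137.2) and top (349.2,195.4).

```bash
python3 - <<'E'
from h import *
S=camera("side");T=camera("top")
P,e=tri(S,(318.8,137.2),T,(349.2,195.4));print(P,e,onz(S,(318.8,137.2),.04),onz(T,(349.2,195.4),.04))
delta([P[0],P[1],.25],YB)
E
```

```text
[ 0.6029 -0.3067  0.0359] 0.003901650433495694 [ 0.6027 -0.3018  0.04  ] [ 0.6003 -0.3064  0.04  ]
yaw 0.177 rot [ 3.1366 -0.0014 -0.0005] shift_cm [ 11.6294  13.1963 -31.1377]
yaw 3.318592653589793 rot [-0.005   0.0003 -0.0009] shift_cm [ 11.6294  13.1963 -31.1377]
tcp [0.6797 0.0226 0.3663] axes
 [[-0.001  -0.9852 -0.1711]
 [ 0.0002 -0.1711  0.9852]
 [-1.      0.0009  0.0003]] j [ 0.3189  0.3218  0.2573 -0.0005 -1.5072 -0.1469] gap 0.3502930036185069 t 15.3667
```

```bash
python3 -m pendant '{"xyz":[[0,1,-3],[0,2.5,-6],[0,4,-9.5],[0,5.5,-13],[1,7,-16.5],[3,8.5,-20],[5,10,-23.5],[7.5,11.5,-27],[10,12.5,-29],[12.5,13.2,-31.1],[15,13.2,-31.1],[16,13.2,-31.1]],"angular":[[0,0,0],[0,0,0],[0,0,0],[0,0,0],[0,0,0],[0,0,0],[0,0,0],[0,0,0],[0,0,0],[0,0,0],[0,0,0],[0,0,0]],"gripper":[0,0,-0.3,-0.5,-0.5,-0.5,-0.5,-0.5,-0.5,-0.5,-0.5,-0.5]}'; python3 - <<'E'
from h import *
c=camera("wrist");cv2.imwrite("pics/wrist8.png",c["image"][:,:,::-1])
print(read_state()["tool_pos"],proj(c,[.602,-.305,.04]),proj(c,[.602,-.305,.0]))
np.savez("w8.npz",**c)
E
```

```text
time_s: 16.37
tool_pos: [0.6003, -0.3071, 0.2016]
tool_rot: [-0.538, 0.457, 0.543, 0.455]
wrist_force: [-0.3, 0.8, -1.2]
finger_gap: 0.747
[ 0.6005 -0.3062  0.2013] [256.4871 170.4965] [256.6009 160.7376]
```

View pics/wrist8.png

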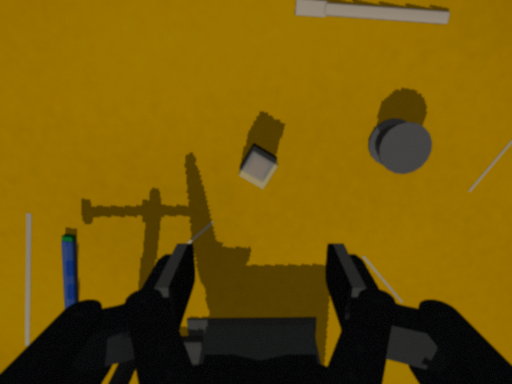

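```bash
python3 - <<'E'
from h import *
c=dict(np.load("w8.npz"));im=c["image"]
i=im.astype(int);m=((i[...,2]>85)&(abs(i[...,0]-i[...,2])<60)).astype(np.uint8)
M,st,ce=big(m,230,130,290,200)
cn=cv2.findContours(M.astype(np.uint8),0,2)[0][0];r=cv2.minAreaRect(cn);bx=cv2.boxPoints(r);print(st,ce,r)
W=np.array([onz(c,p,.04) for p in bx]);print(W,[np.linalg.norm(W[k]-W[k-1]) for k in range(4)])
for k in range(4):
    d=W[k]-W[k-1];print("heading",np.arctan2(d[1],d[0])%np.pi)
print("centre",onz(c,ce,.04),onz(c,r[0],.04))
S=camera("side");print("tri",tri(S,(318.8,137.2),c,ce))
cv2.imwrite("pics/rz.png",cv2.resize(im[130:200,225:295,::-1],(560,560),interpolation=cv2.INTER_NEAREST))
E
```

```text
[241 153  35  34 674] [257.8383 169.632 ] ((257.8529357910156, 169.9117431640625), (26.753780364990234, 25.72478675842285), 30.963754653930664)
[[ 0.6177 -0.2986  0.04  ]
 [ 0.6084 -0.3227  0.04  ]
 [ 0.584  -0.3129  0.04  ]
 [ 0.5929 -0.2883  0.04  ]] [np.float64(0.02689722970457359), np.float64(0.025792802898464837), np.float64(0.026278247701134953), np.float64(0.026199576661082812)]
heading 2.7461011718119304
heading 1.2021029045588942
heading 2.760680999352717
heading 1.2254369294748217
centre [ 0.6008 -0.3061  0.04  ] [ 0.6008 -0.3058  0.04  ]
tri (array([ 0.6023, -0.3048,  0.0376]), np.float64(0.0033654821863450595))
```

View pics/rz.png

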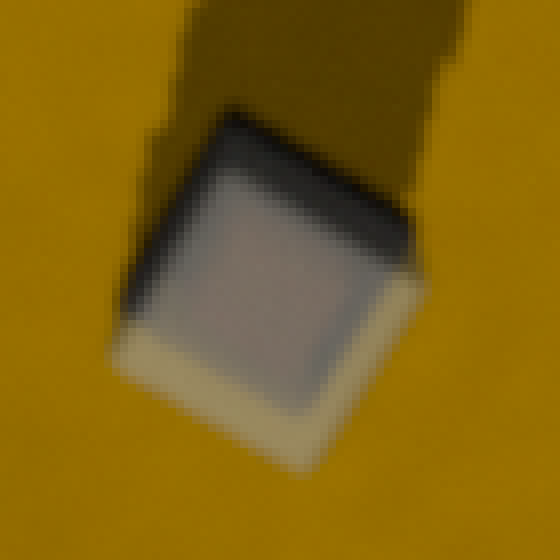

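The close-up shows the relay's top face centred at about (258,169), turned 31–33°, with the black foot showing on its upper edges. Two-view triangulation puts its top at 38 mm.

```bash
python3 - <<'E'
from h import *
delta([.601,-.3055,.09],2.75);delta([.601,-.3055,.009],2.75)
E
```

```text
yaw 2.75 rot [ 0.5631  0.0009 -0.0055] shift_cm [11.3993 -0.0003  0.0374]
yaw 5.891592653589793 rot [-2.5785  0.0073  0.0012] shift_cm [11.3993 -0.0003  0.0374]
tcp [ 0.6017 -0.306   0.204 ] axes
 [[-0.0053 -0.9853 -0.1707]
 [ 0.0015 -0.1707  0.9853]
 [-1.      0.005   0.0024]] j [-0.1827  0.3785 -0.0213 -0.0005 -1.1765  0.3544] gap 0.7504774086868076 t 16.4667
yaw 2.75 rot [ 0.5631  0.0009 -0.0055] shift_cm [19.4992 -0.0407  0.0182]
yaw 5.891592653589793 rot [-2.5785  0.0073  0.0012] shift_cm [19.4992 -0.0407  0.0182]
tcp [ 0.6017 -0.306   0.204 ] axes
 [[-0.0053 -0.9853 -0.1707]
 [ 0.0015 -0.1707  0.9853]
 [-1.      0.005   0.0024]] j [-0.1827  0.3785 -0.0213 -0.0005 -1.1765  0.3544] gap 0.7504774086868076 t 16.4667
```

```bash
python3 -m pendant '{"xyz":[[2,0,0],[4,0,0],[6,0,0],[8,0,0],[10,0,0],[11.4,0,0],[11.4,0,0],[11.4,0,0],[11.4,0,0]],"angular":[[0.1,0,0],[0.2,0,0],[0.3,0,0],[0.4,0,0],[0.5,0,0],[0.56,0,0],[0.56,0,0],[0.56,0,0],[0.56,0,0]],"gripper":[-0.5,-0.5,-0.5,-0.5,-0.5,-0.5,-0.5,-0.5,-0.5]}';python3 - <<'E'
from h import *
delta([.601,-.3055,.009],2.75)
c=camera("wrist");cv2.imwrite("pics/wrist9.png",c["image"][:,:,::-1])
E
```

```text
time_s: 17.22
tool_pos: [0.6047, -0.3064, 0.0952]
tool_rot: [-0.396, 0.586, 0.394, 0.587]
wrist_force: [0.2, 0.1, -0.9]
finger_gap: 0.752
yaw 2.75 rot [ 0.0071 -0.      0.0028] shift_cm [ 8.6161  0.4    -0.0583]
yaw 5.891592653589793 rot [-3.1345 -0.0043 -0.    ] shift_cm [ 8.6161  0.4    -0.0583]
tcp [ 0.6047 -0.3064  0.0952] axes
 [[ 0.0025 -0.927   0.3751]
 [-0.0011  0.3751  0.927 ]
 [-1.     -0.0028 -0.    ]] j [-0.1817  0.4665 -0.1492  0.0007 -0.9524 -0.2032] gap 0.7521619679673223 t 17.2167
```

View pics/wrist9.png

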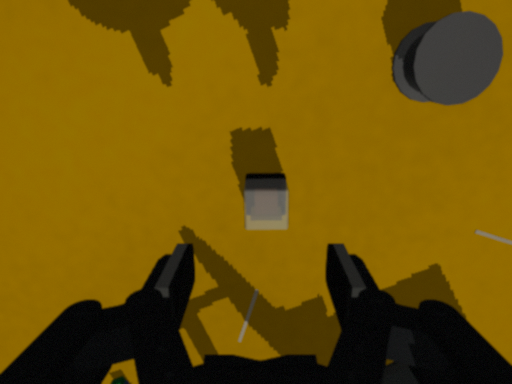

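The relay is square to the jaws and centred at column 266. The jaw middle is at 260, which agrees with the computed 4 mm shift.

```bash
python3 -m pendant '{"xyz":[[1.5,0.3,0],[3,0.4,0],[4.5,0.4,0],[6,0.4,-0.05],[7.3,0.4,-0.05],[8.2,0.4,-0.05],[8.6,0.4,-0.05],[8.6,0.4,-0.05],[8.6,0.4,-0.05]],"angular":[[0,0,0],[0,0,0],[0,0,0],[0,0,0],[0,0,0],[0,0,0],[0,0,0],[0,0,0],[0,0,0]],"gripper":[-0.5,-0.5,-0.5,-0.5,-0.5,-0.5,-0.5,-0.5,-0.5]}'
python3 - <<'E'
from h import *
delta([.601,-.3055,.009],2.75)
c=camera("wrist");cv2.imwrite("pics/wrist10.png",c["image"][:,:,::-1])
E
```

```text
time_s: 18.02
tool_pos: [0.5998, -0.3056, 0.0076]
tool_rot: [-0.395, 0.587, 0.394, 0.587]
wrist_force: [-0.2, -0.3, 0.4]
finger_gap: 0.753
yaw 2.75 rot [ 0.004  -0.0001  0.0006] shift_cm [-0.1448 -0.1123  0.0552]
yaw 5.891592653589793 rot [-3.1375 -0.001  -0.0001] shift_cm [-0.1448 -0.1123  0.0552]
tcp [ 0.5998 -0.3056  0.0076] axes
 [[ 0.0006 -0.9258  0.3779]
 [-0.0003  0.3779  0.9258]
 [-1.     -0.0006 -0.0001]] j [-0.1822  0.5569 -0.2312  0.0003 -0.7821 -0.2056] gap 0.7528120061514868 t 18.0167
```

View pics/wrist10.png

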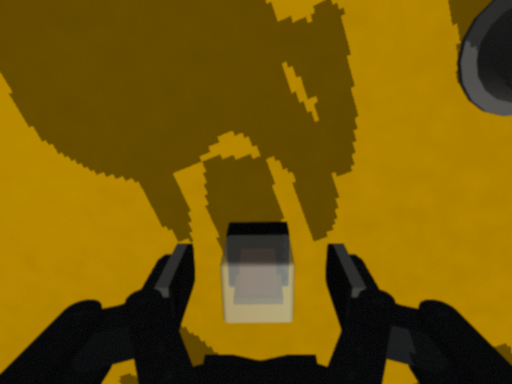

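The relay is centred between the open jaws (columns 222–294, jaws at 193 and 328). I'll close on it.

```bash
python3 -m pendant '{"xyz":[[-0.1,-0.05,0],[-0.1,-0.05,0],[-0.1,-0.05,0],[-0.1,-0.05,0],[-0.1,-0.05,0],[-0.1,-0.05,0],[-0.1,-0.05,0],[-2,0,0],[-4,0,0],[-7,0,0],[-10,0,0],[-13,0,0]],"angular":[[0,0,0],[0,0,0],[0,0,0],[0,0,0],[0,0,0],[0,0,0],[0,0,0],[0,0,0],[0,0,0],[0,0,0],[0,0,0],[0,0,0]],"gripper":[1,1,1,1,1,1,1,1,1,1,1,1]}' 30
python3 - <<'E'
from h import *
pin=np.array([.4362,-.0205,.115])+.185*BX; b=pin-.072*BX; b[2]=0;print("bin",b)
for off in(-.02,-.03):delta([*(b+off*BX)[:2],.2],2.75)
c=camera("wrist");cv2.imwrite("pics/wrist11.png",c["image"][:,:,::-1])
E
```

```text
time_s: 19.07
tool_pos: [0.5987, -0.3053, 0.1378]
tool_rot: [-0.394, 0.587, 0.395, 0.587]
wrist_force: [0.8, -0.0, -0.4]
finger_gap: 0.348
bin [ 0.5474 -0.0006  0.    ]
yaw 2.75 rot [ 0.0035 -0.     -0.0013] shift_cm [-6.2008 17.9719 25.1889]
yaw 5.891592653589793 rot [-3.1381  0.002  -0.0001] shift_cm [-6.2008 17.9719 25.1889]
tcp [ 0.5987 -0.3053  0.1378] axes
 [[-0.0012 -0.9256  0.3784]
 [ 0.0005  0.3784  0.9256]
 [-1.      0.0013 -0.    ]] j [-0.1822  0.4212 -0.1146 -0.0003 -1.0362 -0.2058] gap 0.3475808311578986 t 19.0667
yaw 2.75 rot [ 0.0035 -0.     -0.0013] shift_cm [-6.1997 18.8165 24.6534]
yaw 5.891592653589793 rot [-3.1381  0.002  -0.0001] shift_cm [-6.1997 18.8165 24.6534]
tcp [ 0.5987 -0.3053  0.1378] axes
 [[-0.0012 -0.9256  0.3784]
 [ 0.0005  0.3784  0.9256]
 [-1.      0.0013 -0.    ]] j [-0.1822  0.4212 -0.1146 -0.0003 -1.0362 -0.2058] gap 0.3475808311578986 t 19.0667
```

View pics/wrist11.png

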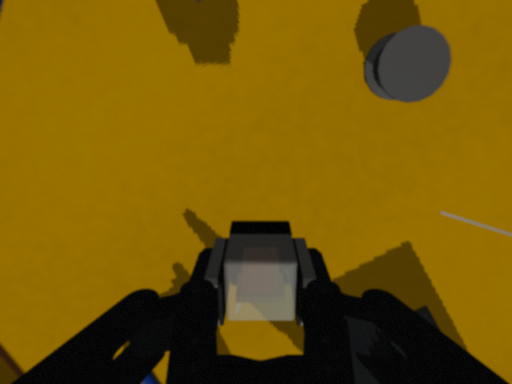

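```bash
python3 -m pendant '{"xyz":[[-1,3,1],[-2,6,2],[-3.5,9,3.5],[-5,11.5,5.5],[-6.2,13.5,8],[-6.2,14.8,11],[-6.2,16,14],[-6.2,17,17],[-6.2,17.1,20],[-6.2,17.1,23],[-6.2,17.1,25.7],[-6.2,17.1,25.7]],"angular":[[-0.05,0,0],[-0.1,0,0],[-0.15,0,0],[-0.2,0,0],[-0.25,0,0],[-0.3,0,0],[-0.35,0,0],[-0.4,0,0],[-0.45,0,0],[-0.5,0,0],[-0.56,0,0],[-0.56,0,0]],"gripper":[1,1,1,1,1,1,1,1,1,1,1,1]}'
python3 - <<'E'
from h import *
b=np.array([.5474,-.0006,0])-.01*BX
delta([*b[:2],.085],YB)
for n in("wrist","side"):
  c=camera(n);cv2.imwrite(f"pics/{n}12.png",c["image"][:,:,::-1])
E
```

```text
time_s: 20.12
tool_pos: [0.5398, 0.0007, 0.1987]
tool_rot: [0.543, -0.453, -0.542, -0.454]
wrist_force: [1.1, -0.0, 0.0]
finger_gap: 0.349
yaw 0.177 rot [-3.1401 -0.0014  0.0005] shift_cm [11.3722  0.2824 -0.263 ]
yaw 3.318592653589793 rot [0.0014 0.0003 0.0009] shift_cm [11.3722  0.2824 -0.263 ]
tcp [0.5398 0.0007 0.1987] axes
 [[ 0.0008 -0.9841 -0.1775]
 [ 0.0005 -0.1775  0.9841]
 [-1.     -0.0009  0.0003]] j [ 0.3644  0.161  -0.3348 -0.0002 -1.074  -0.1859] gap 0.348603415303191 t 20.1167
```

View pics/wrist12.png

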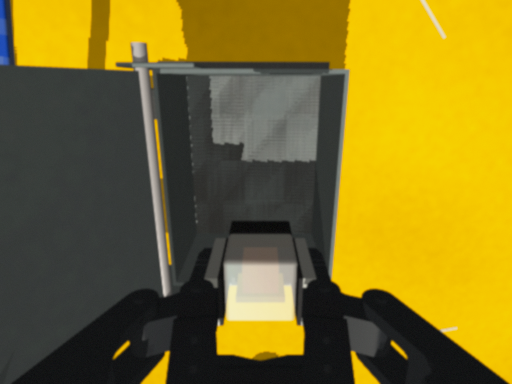

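View pics/side12.png

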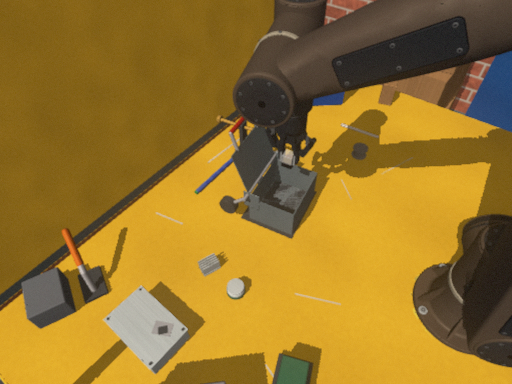

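```bash
python3 - <<'E'
from h import *
c=camera("wrist");S=camera("side");b=np.array([.5474,-.0006,0.1])
for i,j in((-.07,-.09),(.07,-.09),(.07,.09),(-.07,.09)): print(i,j,proj(c,b+i*BX+j*BY),proj(S,b+i*BX+j*BY))
print(read_state()["tool_pos"],read_state()["time_s"])
E
```

```text
-0.07 -0.09 [344.8673  68.8168] [317.8621 171.607 ]
0.07 -0.09 [146.5599  69.3821] [275.9937 157.2858]
0.07 0.09 [170.1376 286.144 ] [249.3174 196.7572]
-0.07 0.09 [328.1291 285.6406] [294.3691 214.288 ]
[ 0.5377 -0.0032  0.1986] 20.3167
```

The projected bin corners match the wrist picture (far right corner predicted (345,69), seen at (348,70)). The relay is over the bin's middle, so I'll lower it and release.

```bash
python3 -m pendant '{"xyz":[[2,0,0],[4,0,0],[6,0,0],[8,0,0],[10,0,0],[11.8,0,0],[12.8,0,0],[12.8,0,0],[12.8,0,0]],"angular":[[0,0,0],[0,0,0],[0,0,0],[0,0,0],[0,0,0],[0,0,0],[0,0,0],[0,0,0],[0,0,0]],"gripper":[1,1,1,1,1,1,1,1,1]}'; python3 -m pendant '{"xyz":[[0,0,0],[0,0,0],[0,0,0],[0,0,0],[0,0,0],[0,0,0],[-2,0,0],[-5,0,0],[-8,0,0],[-12,0,0],[-16,0,0],[-16,0,0]],"angular":[[0,0,0],[0,0,0],[0,0,0],[0,0,0],[0,0,0],[0,0,0],[0,0,0],[0,0,0],[0,0,0],[0,0,0],[0,0,0],[0,0,0]],"gripper":[0.2,-0.1,-0.1,-0.1,-0.1,-0.1,-0.1,-0.1,-0.1,-0.1,-0.1,-0.1]}'
python3 - <<'E'
from h import *
for n in("wrist","side"):
  c=camera(n);cv2.imwrite(f"pics/{n}13.png",c["image"][:,:,::-1])
E
```

```text
time_s: 21.07
tool_pos: [0.5381, -0.0035, 0.0711]
tool_rot: [-0.541, 0.456, 0.541, 0.455]
wrist_force: [0.9, -1.0, 0.9]
finger_gap: 0.344
time_s: 22.07
tool_pos: [0.5421, -0.0026, 0.2397]
tool_rot: [0.544, -0.452, -0.538, -0.458]
wrist_force: [0.4, 0.9, 1.0]
finger_gap: 0.552
```

View pics/wrist13.png

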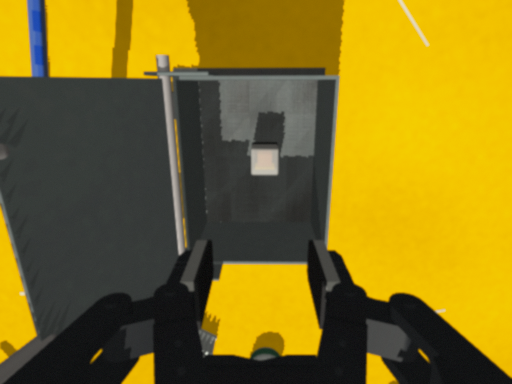

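View pics/side13.png

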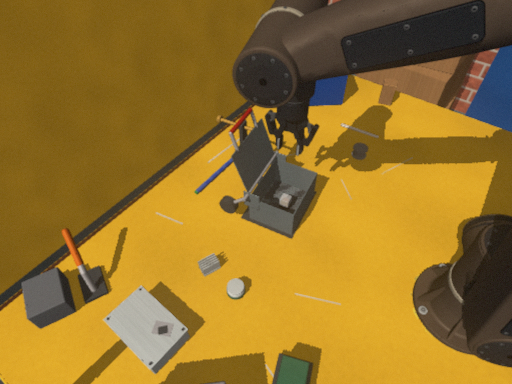

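The relay stands on the bin floor (wrist (265,158), side (286,200)) and the lid is still open. I'll move the hand up clear, let it settle, check the bystanders and hand in.

```bash
python3 -m pendant '{"xyz":[[-2,0.5,0],[-4,1,0],[-6,2,0],[-6,3,0],[-6,3,0],[-6,3,0],[-6,3,0],[-6,3,0]],"angular":[[0,0,0],[0,0,0],[0,0,0],[0,0,0],[0,0,0],[0,0,0],[0,0,0],[0,0,0]],"gripper":[-0.1,-0.1,-0.1,-0.1,-0.1,-0.1,-0.1,-0.1]}'
python3 - <<'E'
from h import *
S=camera("side")["image"];old=cv2.imread("pics/side7.png");o=cv2.imread("pics/side0.png")[:,:,::-1]
d=cv2.absdiff(S,o).max(2)
for n,(x0,y0,x1,y1) in dict(heatsink=(195,250,228,278),tin=(225,275,247,302),reel=(348,140,372,162),spudger=(338,120,382,140),box=(100,285,190,370)).items(): print(n,d[y0:y1,x0:x1].max(),d[y0:y1,x0:x1].mean())
s7=old; s=cv2.resize(S[80:240,190:390,::-1],(750,600)); print("lid diff",cv2.absdiff(s,s7)[100:440,20:330].mean())
cv2.imwrite("pics/side14.png",s)
print(read_state()["wrist_force"],np.abs(read_state()["qvel"]).max())
finish_job()
E
```

```text
time_s: 22.83
tool_pos: [0.5086, -0.008, 0.2898]
tool_rot: [-0.541, 0.456, 0.542, 0.455]
wrist_force: [-1.0, -0.6, -0.5]
finger_gap: 0.546
heatsink 15 8.422077922077921
tin 18 8.476430976430976
reel 91 52.78219696969697
spudger 94 50.788636363636364
box 20 8.328496732026144
lid diff 2.536214421252372
[-0.0236  0.8811  0.3684] 0.004567502650360785
the job is handed in; nothing more can be done
```

View pics/side14.png

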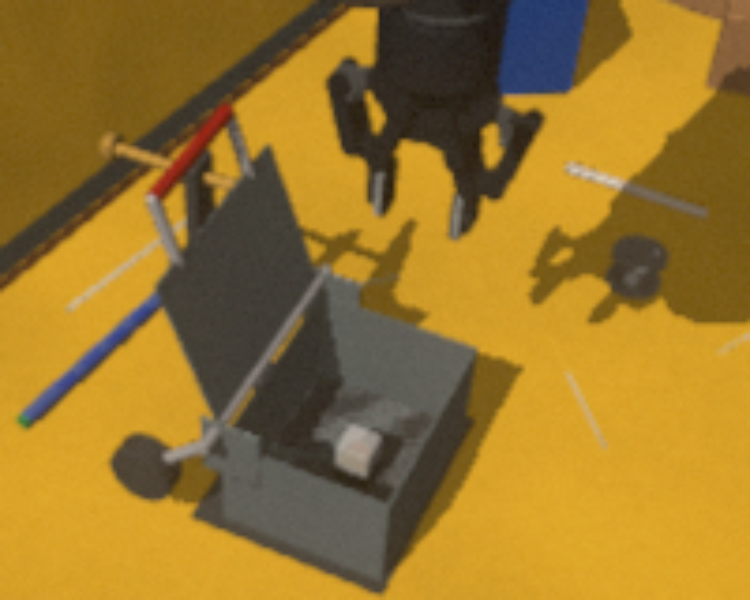

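I gripped the red bar, raised the lid over its balance point at about 0.5 rad/s and eased it onto its stop. I felt the stop at about 1.917 rad; the camera estimate was 1.92. Then I let go and dropped the relay into the bin. The job was handed in at about 23 s, with no verdict reported.

**Last checks:** The final side picture shows the lid leaning on its stop by itself, unchanged from the moment I let go. The relay stands on the bin floor, and the hand is clear with the arm at rest and under 1 N on the wrist.

**Bystanders:** The heat sink, tin and project box match the first picture. The image check failed for the reel and spudger, where pixels changed a lot. The arm's shadow now falls there, and by eye both stand where they were. I did not compare the chip tube numerically, but by eye it lies where it did.

**What disagreed or ran high:**
- **Arc error:** My first arc was 3–4 mm too tight. The lid pushed back along its radius with about 21 N at mid-lift until I corrected it.
- **Press on the stop:** It peaked at about 16 N at the bar, roughly 30 N on the stop, for a fraction of a second. That is under the 35 N limit, but more than I wanted; I had queued three small steps without checking the force between them.

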